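Reset the bean grinder with its key

ROBOT

A 6-joint arm with a two-finger parallel gripper is mounted at the origin on the work surface. World frame = base frame: x ahead of the robot, y to its left, z up, the work surface at z = 0. Lengths are in m, angles in rad, forces in N, time in s.
With the tool pointing down it reaches from about 0.325 to 0.85 m from the base axis. Payload 15.5 kg.
Tool frame: the origin (TCP) lies at the very end of the fingers, on their centre line; the grasp point (between the pads) lies 19 mm behind it; z points along the fingers, y is the line along which they close (so a half turn about z gives the same grasp; the last joint's range is limited). The gripper opens to 91 mm and grips with 3 to 60 N. Pads are 32 mm wide; open, the fingers measure 118 mm over their backs; the gripper's body (76 mm by 178 mm) begins 60 mm behind the grasp point.
Start: joints at [-1.319, 0.494, 1.345, -0, 1.302, -0.096], TCP at [0.212, -0.588, 0.214] pointing down, gripper open.
Joint ranges: [-2.91, 2.91], [-0.82, 2.16], [0.22, 2.67], [-1.22, 4.37], [0.12, 2.79], [-3.08, 3.08]. Speed limits (rad/s): [1.89, 1.89, 2.57, 3.01, 3.01, 3.01].

INTERFACE

Orientations are given as a rotation vector (axis times angle).
In Python, from cell import movep, servo_line, move_joints, gripper_open, clamp, hold, solve_ik, snapshot, calibration, PlanningError, close_job, get_time_s, get_joint_pos, get_joint_vel, get_joint_efforts, get_eef_pos, get_orientation, get_wrist_force, get_moment, get_finger_gap, get_grasp_force gives the robot as it stands. Calls block until the motion is done:
- movep(position, orientation): joint-space move of the TCP to a pose.
- servo_line(position, max_speed=0.15, attitude=None, until_force=None): straight line of the TCP; attitude=None keeps the orientation; max_speed is the mean speed in m/s. With until_force (N) it stops when the force on the tool has changed by that much, and returns True; else False.
- move_joints(angles): joint-space move.
- gripper_open() and clamp(strength=None): open the fingers fully, or close them until they stop; strength is the grip in N (None keeps the last).
- hold(seconds).
- solve_ik(position, orientation): joint angles nearest the present ones, or None.
- snapshot(name): name is "side" or "top" or "wrist"; returns the picture (400x640x3 uint8, red, green, blue); there is no depth.
- calibration(name): a dict with "vfov" (degrees; the focal length in pixels is half the picture's height over the tangent of half this angle, whatever the lens; pixels are square), "cx", "cy" (the principal point, pixels), "rvec" (rotation vector, rad) and "tvec" (3), from world to camera coordinates, as OpenCV has them; the wrist camera has in their place "tool_from_camera" (4x4, takes a point from camera to tool coordinates, whose origin is the TCP and whose axes are the flange's). Camera axes: x right, y down, z forward; pixel columns grow to the right and rows downward; lengths in m; the calibration is good to about 2 mm. A picture is of the moment at which its call begins: read the wrist's pose just before it. calibration takes no time and is no camera call.
A pose or a line that the arm cannot do raises PlanningError and nothing moves.
- close_job(): hands the job in; it is judged then, once.
Readings, each from a call of its own:
- get_time_s(): time.
- get_joint_pos(): joint angles.
- get_joint_vel(): joint speeds.
- get_joint_efforts(): joint torques, N m.
- get_eef_pos(): TCP position.
- get_orientation(): TCP orientation.
- get_wrist_force(): force on the tool from outside, world axes, zero at the start.
- get_moment(): the same for the moment, N m.
- get_finger_gap(): finger opening in m.
- get_grasp_force(): force on a finger pad.
Only numpy, scipy, OpenCV 4.12 (cv2) and the standard library are available. Lean on these libraries where they do the work, as an engineer would, in place of code of your own. Each camera call takes 0.05 s, during which the arm holds its last target. There are 200 camera calls.

TASK

The grinder is set too fine for the moka pot: take the orange-handled square key out of its wooden stand, push it fully home in the square recess of the grinder's dial, and turn the dial with it until the white pointer lies at the green clip. Then pull the key out and put it back in its stand, upright with its collar resting on the wood, leaving the dial at the clip and everything else on the counter undisturbed.

Things in the scene. Friction and masses are not known exactly. Their poses are not given: they have to be found in the camera images.
- key: Loose steel key, orange handle, 0.1-0.2 kg, upright in its stand. Origin: centre of the underside of its collar (40 mm across, z 0 to 6 mm); z up the shank. Below, a square tip 14 x 14 mm, sides along key x and y, down to z = -32 mm, last 6 mm tapering to 9 mm. Above, a shank 14 mm thick to z = 26 mm, then a flat handle: 50 mm along x, 14 mm along y, z 26 to 62 mm: grip across y at z = 44.
- key_tip (a point): The centre of the end of the key's square tip, 32 mm below the key's origin; same axes as the key.
- stand: Fixed wooden block 80 x 80 x 45 mm with a round blind hole 25 mm across and 38 mm deep in the middle of its top; the key's collar rests on its top. Origin: centre of its underside.
- stand_hole0 (a point): Centre of the mouth of the stand's hole, at its top face, 45 mm above the table.
- grinder: Fixed low grey bean grinder 140 (x) x 220 (y) x 110 mm high, yaw within 0.3 rad. Origin: centre of its underside; front faces -x. On top: at y = +60 mm a round amber hopper 86 mm across, its lid 176 mm above the table; at y = -50 mm the dial, in a fixed steel bezel 92 mm across, top 130 mm above the table.
- dial (a joint): Angle of the captive black dial (72 mm across, flush in the bezel: only its recess can be driven), rad: 0 = pointer to grinder's -x, grows counter-clockwise from above, stops at 0 and 2.4. Starts at 0.15 to 0.5; the clip lies at 1.1 to 1.6. Friction about 0.04 N m; stays where left. A seated key has about 0.15 rad of play either way before it drives the dial.
- recess (a point): Centre of the mouth of the square recess in the raised 40 mm brass boss at the dial's middle, 131.5 mm above the table. Recess 16 x 16 mm, 16 mm deep, sides along this point's x and y, which turn with the dial (pointer on its -x side); z up. The key fits at any of four quarter turns; fully home, its collar stays 16 mm above the boss.
- pointer (a point): Outer part of the white pointer line on the dial (5 mm wide), 34 mm from the dial's axis; turns with the dial.
- mark (a point): The point just inside the green clip where the pointer must come to lie, 34 mm from the dial's axis, fixed on the grinder. The clip itself, 14 mm wide and 6 mm high, sits on the bezel 37 to 48 mm from the axis.
- moka: Loose bystander: black moka pot, 165 mm high, about 92 mm across, wooden handle to its +y. Origin: centre of underside.
- sauce: Loose bystander: red sauce jar, 74 mm across, 110 mm high. Origin: centre of underside.
- canister: Loose bystander: white canister with cork lid, 90 mm across, 118 mm high. Origin: centre of underside.
- oil: Loose bystander: oil bottle, 66 mm across, 240 mm high. Origin: centre of underside.
- spice: Loose bystander: small spice jar, 38 mm across, 78 mm high, between the stand and the grinder. Origin: centre of underside.
- mug: Loose bystander: white mug, 80 mm across, 90 mm high, handle to its +y. Origin: centre of underside.
- honey: Loose bystander: honey jar with brass lid, 64 mm across, 84 mm high. Origin: centre of underside.
Things that resemble listed ones, but are neither listed nor needed, are in the scene too. What is meant by the key is not blue, and is the smaller of those in its own colour.

How it is judged:
On the way, in this order (a step that is already met when the one before it is completed fails the run):
1. the key's tip is fully home in the dial's recess (at least 12 mm deep of 16, centred within 4 mm, upright within 0.12 rad) (z of key_tip in the frame of recess below -0.012 m and horizontal distance between key_tip and recess below 0.004 m and angle between key's own z axis and vertical below 0.12 rad), for 0.2 s.
2. the pointer lies within 6 mm of the mark while the key is still home in the recess (all of step 1 and horizontal distance between pointer and mark below 0.006 m), for 0.2 s.
At the end, for the whole second after the job is handed in: The pointer is within 6 mm of the mark at the green clip; the key stands released and still in its stand, upright within 0.1 rad, its axis within 8 mm of the hole's and its collar resting on the stand's top (within 3 mm) (horizontal distance between pointer and mark below 0.006 m and horizontal distance between key and stand_hole0 below 0.008 m and z of key in the frame of stand_hole0 between -0.003 and 0.003 m and angle between key's own z axis and vertical below 0.1 rad and linear speed of key below 0.02 m/s); the robot touches nothing.
It fails at once if one of the bystanders (moka pot, sauce jar, canister, oil bottle, spice jar, mug, honey jar) is moved by more than 30 mm (distance of any of moka, sauce, canister, oil, spice, mug, honey from where it was at the start of the episode above 0.03 m).
It also fails if it takes over 56 s, if anything falls off the work surface, if the arm or the gripper's body presses on something with over 40 N, if the wrist force passes 120 N, or if a joint passes its speed limit or range.

## Working session

There is one attempt and no reset: what is moved stays moved. The work goes in short steps, each a Python script; the robot and the scene stay as the last script left them, time stands still between calls to the robot, and variables do not carry over. Pictures are saved under pics/ and viewed, at most 10 in all, crops included, and the job is handed in when it is done.

```bash
ls; mkdir -p pics; cat > h.py <<'E'
import numpy as np, cv2
from cell import *
from scipy.spatial.transform import Rotation as R
def cam(name):
    """K, Rwc (cam->world), origin"""
    c=calibration(name); f=200/np.tan(np.radians(c["vfov"])/2)
    K=np.array([[f,0,c["cx"]],[0,f,c["cy"]],[0,0,1.]])
    if "rvec" in c:
        Rw=R.from_rotvec(np.ravel(c["rvec"])).as_matrix().T
        return K,Rw,-Rw@np.ravel(c["tvec"])
    T=np.array(c["tool_from_camera"]); Rt=R.from_rotvec(get_orientation()).as_matrix()
    return K,Rt@T[:3,:3],Rt@T[:3,3]+np.array(get_eef_pos())
def ray(C,uv):
    K,Rw,o=C; d=Rw@np.linalg.inv(K)@[uv[0],uv[1],1]
    return o,d
def onz(C,uv,z):
    o,d=ray(C,uv); return o+d*(z-o[2])/d[2]
def proj(C,p):
    K,Rw,o=C; q=K@(Rw.T@(np.array(p)-o)); return q[:2]/q[2]
def save(n,im,s=1): cv2.imwrite(f"pics/{n}.png",cv2.resize(im[:,:,::-1],None,fx=s,fy=s,interpolation=cv2.INTER_CUBIC))
E
python3 - <<'E'
from h import *
for n in("side","top","wrist"):
    print(n,calibration(n))
    C=cam(n); im=snapshot(n); np.save(f"pics/{n}0.npy",im); save(n+"0",im)
print(get_time_s())
E
```

```text
pics
side {'vfov': 48.14846828426309, 'cx': 326.15722992572273, 'cy': 196.93123028411537, 'rvec': array([ 2.13535186,  0.58381403, -0.28811982]), 'tvec': array([-0.50259364, -0.08443097,  1.76738052])}
top {'vfov': 50.83844346081742, 'cx': 323.7700609653408, 'cy': 197.86584718905243, 'rvec': array([ 2.16903382, -2.21326115,  0.07576548]), 'tvec': array([-0.0022414 ,  0.58020407,  1.59672516])}
wrist {'vfov': 63.46670140864056, 'cx': 312.6299394637833, 'cy': 205.56580924808927, 'tool_from_camera': array([[-1.14213028e-03, -9.71755877e-01, -2.35985615e-01,
         6.57460893e-02],
       [ 9.99998919e-01, -8.91245956e-04, -1.16979819e-03,
         1.15074674e-03],
       [ 9.26437044e-04, -2.35986696e-01,  9.71755844e-01,
        -1.71178406e-01],
       [ 0.00000000e+00,  0.00000000e+00,  0.00000000e+00,
         1.00000000e+00]])}
0.15
```

View pics/top0.png

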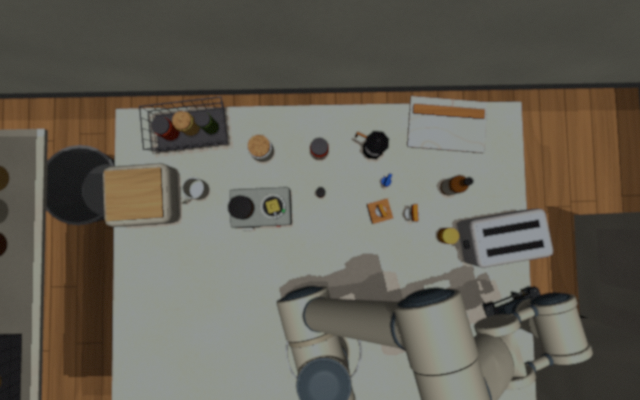

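View pics/side0.png

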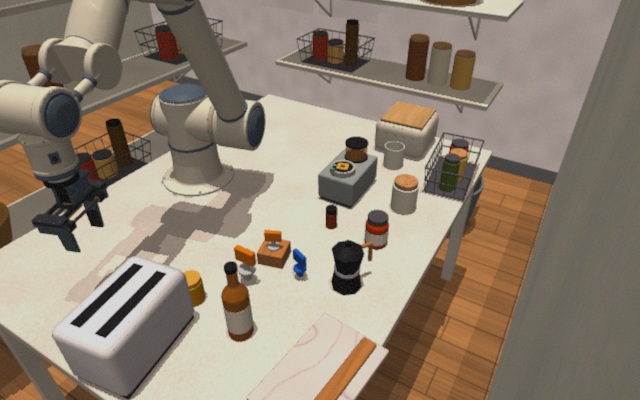

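The top view shows possible keys at (380,211), orange in the wooden stand; (412,212), orange, free-standing with a grey foot; and (387,180), blue. My choice is the one in the stand at (380,211), which is (273,237) in the side view. The grinder is at (260,207), with the dial at (273,206) and the spice jar at (320,192). Next I'll check the key with the wrist camera.

```bash
python3 - <<'E'
from h import *
C=cam("top"); S=cam("side")
for n,uv,z in [("key",(380,211),.1),("otherO",(412,212),.08),("dial",(273,206),.13),("spice",(320,192),.078),("hopper",(241,207),.176),("blue",(387,180),.05)]:
    p=onz(C,uv,z); print(n,p.round(3),proj(S,p).round())
print(R.from_rotvec(get_orientation()).as_matrix().round(2).tolist())
p=onz(C,(380,211),.1)
o=(R.from_euler("z",0)*R.from_euler("x",np.pi)).as_rotvec()
q=solve_ik([p[0]-.02,p[1]-.0,.30],o); print(q)
movep([p[0]-.02,p[1],.30],o)
W=cam("wrist"); im=snapshot("wrist"); np.save("pics/w1.npy",im); save("w1",im,1.2)
print(get_time_s(), proj(W,p), get_eef_pos())
E
```

```text
key [ 0.523 -0.217  0.1  ] [273. 231.]
otherO [ 0.517 -0.338  0.08 ] [247. 259.]
dial [0.547 0.168 0.13 ] [342. 166.]
spice [ 0.598 -0.     0.078] [330. 207.]
hopper [0.544 0.274 0.176] [355. 142.]
blue [ 0.641 -0.254  0.05 ] [299. 265.]
[[0.94, 0.34, -0.0], [0.34, -0.94, 0.0], [0.0, -0.0, -1.0]]
[-5.16652711e-01  3.08630625e-01  1.40808466e+00 -4.44089210e-16
  1.42487737e+00  1.05414362e+00]
1.9417 [311.31008357 168.03340056] [ 0.50255649 -0.217899    0.29978343]
```

View pics/w1.png

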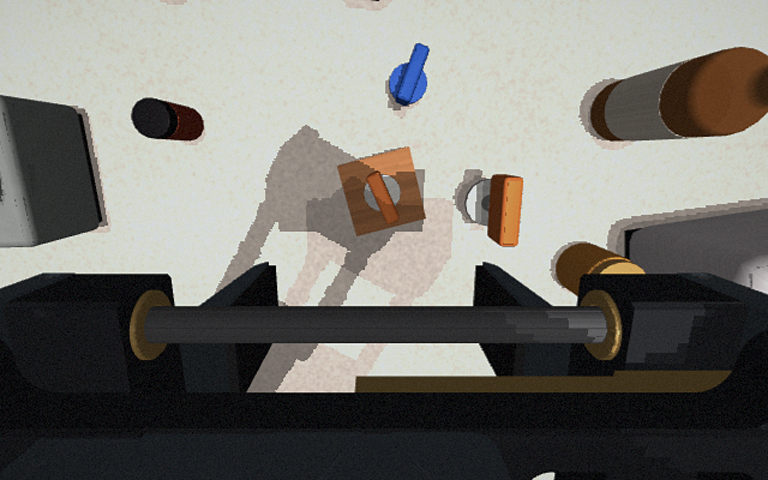

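The wrist view shows the smaller orange handle in the wooden stand at about (382,197), with the larger orange key loose at (507,210). The choice stands, so I'll segment the handle for position and yaw.

```bash
python3 - <<'E'
from h import *
W=cam("wrist"); im=np.load("pics/w1.npy"); hsv=cv2.cvtColor(im,cv2.COLOR_RGB2HSV)
for uv in [(318,160),(313,150),(325,178),(345,170),(300,150),(330,135),(300,185),(328,155)]: print(uv,im[uv[1],uv[0]],hsv[uv[1],uv[0]])
crop=im[110:210,265:370]; save("w1c",crop,5)
E
```

```text
(318, 160) [165  91  50] [ 11 178 165]
(313, 150) [163  88  43] [ 11 188 163]
(325, 178) [127  63  29] [ 10 197 127]
(345, 170) [111  73  47] [ 12 147 111]
(300, 150) [99 64 39] [ 13 155  99]
(330, 135) [203 135  85] [ 13 148 203]
(300, 185) [91 59 36] [ 13 154  91]
(328, 155) [137 137 134] [ 30   6 137]
```

View pics/w1c.png

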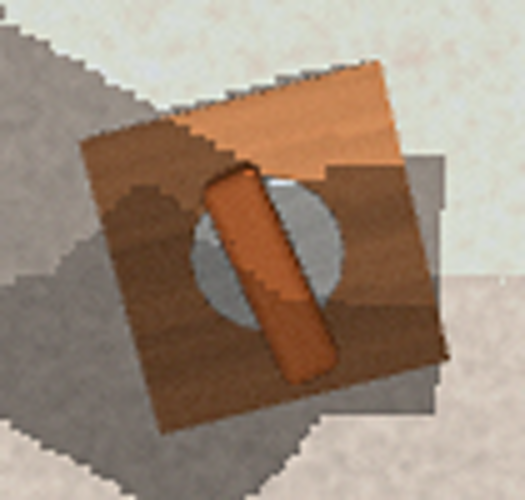

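The close crop confirms the slim handle crossing the grey collar, centred at about crop (270,272), with the stand's corners clear. Next: measure, grasp and lift.

```bash
cat >> h.py <<'E'
def down(yaw): return (R.from_euler("z",yaw)*R.from_euler("x",np.pi)).as_rotvec()
E
python3 - <<'E'
from h import *
W=cam("wrist"); im=np.load("pics/w1.npy"); hsv=cv2.cvtColor(im,cv2.COLOR_RGB2HSV)
m=np.zeros((400,640),np.uint8); s=hsv[110:210,265:370]
m[110:210,265:370]=((s[...,1]>170)&(s[...,2]>105)).astype(np.uint8)*255
m=cv2.morphologyEx(m,cv2.MORPH_OPEN,np.ones((3,3)))
c=max(cv2.findContours(m,0,2)[0],key=cv2.contourArea); r=cv2.minAreaRect(c); b=cv2.boxPoints(r)
P=np.array([onz(W,u,.107) for u in b]); e=[P[1]-P[0],P[2]-P[1]]; L=[np.linalg.norm(x) for x in e]
l=e[int(np.argmax(L))]; ang=np.arctan2(l[1],l[0]); cen=P.mean(0)
cor=np.array([(80,143),(380,62),(448,358),(162,433)])/5+[265,110]
Q=np.array([onz(W,u,.045) for u in cor]); 
print("rect",r,"L",np.round(L,4),"cen",cen.round(4),"ang",ang)
print("stand",Q.mean(0).round(4),[np.linalg.norm(Q[i]-Q[i-1]).round(3) for i in range(4)])
gs=(m>0)&False
s2=((hsv[...,1]<30)); 
for k in (0,np.pi,-np.pi):
    q=solve_ik([cen[0],cen[1],.16],down(ang+k)); print(k,q)
E
```

```text
rect ((318.77069091796875, 164.83660888671875), (42.67409133911133, 11.593942642211914), 65.224853515625) L [0.0128 0.0479] cen [ 0.5269 -0.2258  0.107 ] ang -2.7031034512391496
stand [ 0.5259 -0.2264  0.045 ] [np.float64(0.079), np.float64(0.08), np.float64(0.079), np.float64(0.079)]
0 [-5.08984248e-01  4.79553615e-01  1.54143290e+00 -4.44089210e-16
  1.12060614e+00 -2.51826978e+00]
3.141592653589793 [-5.08984248e-01  4.79553615e-01  1.54143290e+00 -4.44089210e-16
  1.12060614e+00  6.23322876e-01]
-3.141592653589793 [-5.08984248e-01  4.79553615e-01  1.54143290e+00 -8.88178420e-16
  1.12060614e+00  6.23322876e-01]
```

```bash
python3 - <<'E'
from h import *
k=np.array([.5268,-.2258]); o=down(.4385)
movep([*k,.16],o)
servo_line([*k,.070],max_speed=.12)
clamp(40); print("gap",get_finger_gap(),get_grasp_force(),get_time_s())
servo_line([*k,.16],max_speed=.15); 
print("gap",get_finger_gap(),get_wrist_force())
movep([.487,.0,.30],down(0.1))
movep([.487,.168,.30],down(0))
W=cam("wrist"); im=snapshot("wrist"); np.save("pics/w2.npy",im); save("w2",im,1.2)
import pickle; pickle.dump(W,open("pics/W2.pkl","wb"))
print(get_time_s(),proj(W,[.547,.168,.13]),get_finger_gap())
E
```

```text
gap 0.013557791373571517 39.99966627394315 4.625
gap 0.01424883705542626 [ 0.27486866  0.39653441 -1.20128407]
7.175 [311.26102964 133.0964755 ] 0.013650461147404872
```

View pics/w2.png

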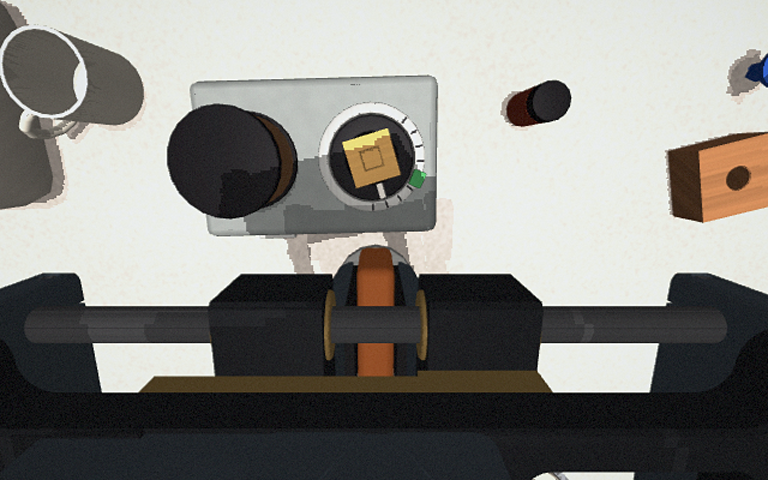

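The wrist view shows the key gripped, the dial at (374,155), the white pointer at about (380,190), the green clip at (417,179), and the square recess in the boss at (372,158).

```bash
python3 - <<'E'
from h import *
im=np.load("pics/w2.npy"); save("w2c",im[80:180,260:365],6)
E
```

```text
(no output)
```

View pics/w2c.png

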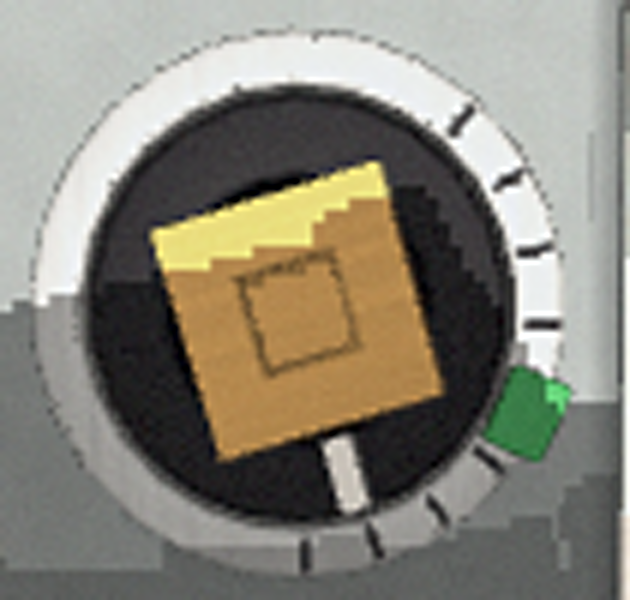

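The crop shows boss corners at (152,232), (380,160), (442,393), (218,462), the recess centred at (299,312), the pointer's outer end at (348,500) and the clip at (525,412).

```bash
python3 - <<'E'
from h import *
import pickle; W=pickle.load(open("pics/W2.pkl","rb")); im=np.load("pics/w2.npy"); hsv=cv2.cvtColor(im,cv2.COLOR_RGB2HSV)
f=lambda u:np.array(u)/6+[260-.4,80-.4]
B=np.array([onz(W,f(u),.1315) for u in [(152,232),(380,160),(442,393),(218,462)]])
Rc=np.array([onz(W,f(u),.1315) for u in [(237,278),(333,250),(357,345),(270,375)]])
print("boss",B.mean(0).round(4),[round(np.linalg.norm(B[i]-B[i-1]),4) for i in range(4)])
print("recess",Rc.mean(0).round(4),[round(np.linalg.norm(Rc[i]-Rc[i-1]),4) for i in range(4)])
angs=[np.arctan2(*(B[i]-B[i-1])[[1,0]])%(np.pi/2) for i in range(4)]; print("side angles",np.round(angs,3))
m=((hsv[...,0]>45)&(hsv[...,0]<80)&(hsv[...,1]>100)).astype(np.uint8); m[:80]=0;m[180:]=0;m[:,:260]=0;m[:,365:]=0
M=cv2.moments(m,True); g=(M["m10"]/M["m00"],M["m01"]/M["m00"]); clip=onz(W,g,.135)
# fit bezel outer circle on z=.13
o=[(300,32),(40,250),(560,290),(110,500),(480,100),(305,573),(110,100)]
X=np.array([onz(W,f(u),.130)[:2] for u in o]); s=np.linalg.lstsq(np.c_[2*X,np.ones(len(X))],(X**2).sum(1),rcond=None)[0]
print("bezel",s[:2].round(4),np.sqrt(s[2]+s[0]**2+s[1]**2).round(4))
c=Rc.mean(0)*.3+B.mean(0)*.4+np.r_[s[:2],.13]*.3
pt=np.mean([onz(W,f(u),.130) for u in [(333,515),(367,508)]],0) ; pi_=np.mean([onz(W,f(u),.130) for u in [(325,438),(352,433)]],0)
for n,p in(("ptr out",pt),("ptr in",pi_),("clip",clip)): d=(p-c)[:2]; print(n,p.round(4),np.linalg.norm(d).round(4),np.arctan2(d[1],d[0]).round(3))
print("c",c.round(4), "px",M["m00"])
E
```

```text
boss [0.5483 0.17   0.1315] [np.float64(0.0399), np.float64(0.0401), np.float64(0.0399), np.float64(0.0404)]
recess [0.5485 0.1698 0.1315] [np.float64(0.0171), np.float64(0.0169), np.float64(0.0162), np.float64(0.0157)]
side angles [0.269 0.294 0.277 0.295]
bezel [0.5488 0.1704] 0.0454
ptr out [0.5144 0.161  0.13  ] 0.0352 -2.883
ptr in [0.5276 0.1631 0.13  ] 0.022 -2.819
clip [0.5321 0.1324 0.135 ] 0.041 -1.982
c [0.5485 0.1701 0.131 ] px 146.0
```

```bash
python3 - <<'E'
from h import *
c=[.5485,.1700]; o=down(.284)
movep([*c,.24],o)
servo_line([*c,.195],max_speed=.1)
h=servo_line([*c,.1722],max_speed=.03,until_force=12)
print(h,get_eef_pos(),get_wrist_force(),get_moment(),get_finger_gap(),get_time_s())
E
```

```text
True [0.54824532 0.16992215 0.17229375] [-1.12532147 -0.08353291  7.87039548] [-0.05410221  0.35723653 -0.02172668] 0.013734189922352629 8.95
```

The key is home: the tip is about 16 mm deep. I'll turn by the measured 0.876 rad plus 0.15 of play, back off inside the play, then withdraw and check.

```bash
python3 - <<'E'
from h import *
c=[.5485,.1700]; z=.1728
hold(.3)
for y in np.linspace(.284,1.31,5)[1:]:
    movep([*c,z],down(y)); print(round(y,2),np.round(get_moment(),3),np.round(get_wrist_force(),1))
hold(.4)
print(get_eef_pos())
save("side1",snapshot("side")[120:220,280:420],5)
movep([*c,z],down(1.17))
servo_line([*c,.24],max_speed=.08)
movep([c[0]-.06,c[1],.30],down(0))
W=cam("wrist"); im=snapshot("wrist"); np.save("pics/w3.npy",im); save("w3c",im[80:180,260:365],6)
import pickle; pickle.dump(W,open("pics/W3.pkl","wb"))
print(get_time_s(),get_finger_gap())
E
```

```text
0.54 [0.954 0.221 0.017] [-0.8  3.8 -1.9]
0.8 [ 1.278  0.236 -0.005] [-1.3  5.1 -3.1]
1.05 [1.182 0.143 0.027] [-0.8  4.7 -2.6]
1.31 [1.152 0.143 0.053] [-0.6  6.1 -2.6]
[0.54853657 0.1701509  0.17273179]
13.6167 0.013927869299121848
```

View pics/w3c.png

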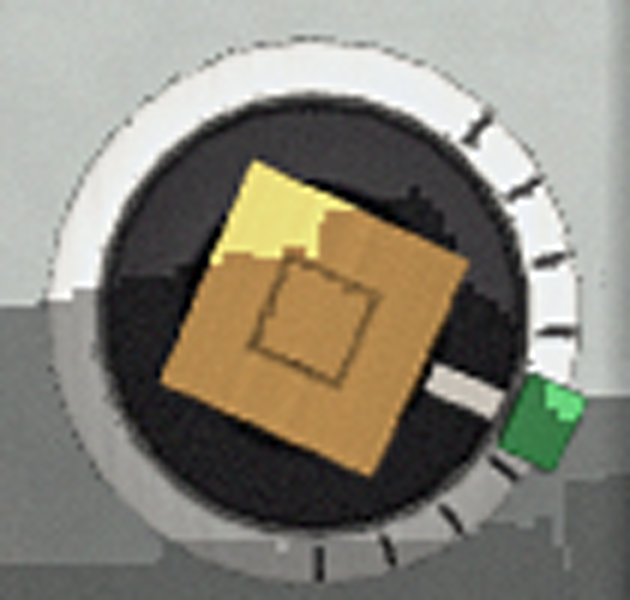

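The crop shows the pointer's outer end at (497,402) and the clip at (543,423). Seen from the dial centre (316,318), both lie at about 25 degrees, so the dial is on the clip. Now the key goes back to its stand.

```bash
python3 - <<'E'
from h import *
s=[.5259,-.2264]; o=down(.4385)
movep([.487,0,.30],down(.2)); movep([*s,.16],o)
servo_line([*s,.115],max_speed=.1)
h=servo_line([*s,.0695],max_speed=.04,until_force=8)
print(h,get_eef_pos(),get_wrist_force(),get_time_s())
E
```

```text
True [ 0.52571341 -0.2262949   0.06992705] [-1.60588078  0.66627324  7.54701233] 17.0583
```

Contact came at z = 0.0699, which is the height at which I grasped it, so the collar is seated. I'll release, retreat and look.

```bash
python3 - <<'E'
from h import *
s=[.5259,-.2264]
gripper_open(); servo_line([*s,.17],max_speed=.12)
movep([.5033,-.2264,.30],down(0)); hold(.3)
W=cam("wrist"); im=snapshot("wrist"); u=proj(W,[*s,.045]).astype(int); save("w4",im,1.2); print(u,proj(W,[*s,.107]),get_wrist_force(),get_time_s())
E
```

```text
[312 160] [312.2386253  166.40884812] [ 0.04097319 -0.8999905   0.44033309] 20.2167
```

View pics/w4.png

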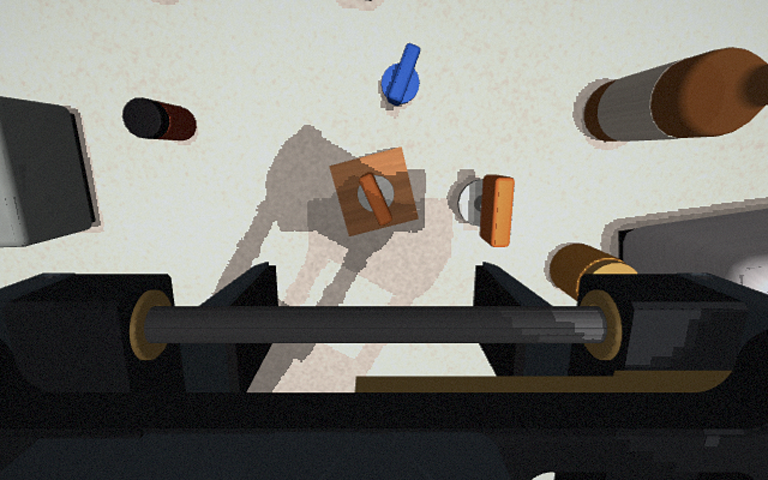

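The key stands upright at (375,198), where an upright key would project, with its collar flat on the stand and the neighbouring objects undisturbed. Handing in.

```bash
python3 -c "
from cell import *
print(close_job())"
```

```text
the job is handed in; nothing more can be done
None
```

I handed the job in at about 20 s of the 56 s allowed: the last pictures show the pointer at the green clip and the key upright in its stand, with nothing in view disturbed, but the hand-in call returned no verdict.

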